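Line up a weld collar in a tacking jig with a long line-up bar, and hold it

ROBOT

A 6-joint arm with a two-finger parallel gripper is mounted at the origin on a cart in front of the work surface, level with it; the furniture and walls round the work are solid. World frame = base frame: x ahead of the robot, y to its left, z up, the work surface at z = 0. Lengths are in m, angles in rad, forces in N, time in s.
With the tool pointing down it reaches from about 0.4 to 0.825 m from the base axis. Payload 7 kg.
Tool frame: the origin (TCP) lies on the centre line of the jaws, within the pads' length; the fingertips stand 14 mm ahead of it and the grasp point (between the pads) lies 5 mm behind it; z points along the fingers, y is the line along which they close (so a half turn about z gives the same grasp; the last joint's range is limited). The gripper opens to 88 mm and grips with 3 to 60 N. Pads are 19 mm wide; open, the fingers measure 130 mm over their backs; the gripper's body (78 mm by 193 mm) begins 47 mm behind the grasp point.
Start: joints at [1.48, 0.359, 0.012, 0, -1.224, -0.288], TCP at [0.25, 0.627, 0.203] pointing down, gripper open.
Joint ranges: [-3.07, 3.07], [-1.43, 2.12], [-1.02, 1.25], [-3.03, 1.67], [-3.05, -0], [-3.03, 3.03]. Speed limits (rad/s): [2.39, 2.39, 3.01, 3.14, 3.14, 3.14].

INTERFACE

Orientations are given as [roll, pitch, yaw] about the fixed x, y, z axes, in that order (R = Rz(yaw) Ry(pitch) Rx(roll)).
In Python, from station import arm gives the robot as it stands.
- The arm moves only by the tool move_arm, never from a script. Its argument "rows" is a list of rows, each an object with "translation": the shift along the tool's x, y, z in cm, a list of three; "rot": the turn, a rotation vector about the tool's x, y, z in degrees, a list of three; "hand": the closure, from 0 (fully open) to 1 (shut). A call has 1 to 8 rows; each row is the pose to reach, as a shift and turn from the pose commanded when the call began, along the tool's axes at that moment; what a row does not reach only later rows make up. A row lasts 1/12 s, in which the tool goes at most 41.7 mm and 7.16 degrees, less where a joint would pass 70% of its speed; a pose out of reach is approached as far as the arm can. A call with a gripper value outside its range is refused whole. The fingers move at their own pace and stop on an object; "squeeze" is the grip in N (left out, the last holds). Time passes only in rows, so rows that repeat a pose let the fingers close. It gives the time, the measured TCP pose, the force, the opening and the grip force at its end, in the units of the state.
- arm.get_state(): the state, without advancing time (a new reading comes with each control period).
- arm.grab_frame(name): name is "scene" or "side" or "wrist"; returns (picture, depth): 400x640x3 uint8, red, green, blue; 400x640 float32, m along the optical axis (not along the pixel's ray), 0 where there is no reading.
- arm.camera_params(name): a dict with "vfov" (degrees; the focal length in pixels is half the picture's height over the tangent of half this angle, whatever the lens; pixels are square), "cx", "cy" (the principal point, pixels), "k1" (the pictures are not rectified: a ray, as slopes to the right and down, at radius r is drawn at 1 + k1 r^2 times it, then the intrinsics apply), "position" and "orientation" of the camera in the world; the wrist camera has in their place "tool_from_camera" (4x4, takes a point from camera to tool coordinates, whose origin is the TCP and whose axes are the flange's). Camera axes: x right, y down, z forward; pixel columns grow to the right and rows downward; lengths in m; the calibration is good to about 2 mm. A picture is of the moment at which its call begins: read the wrist's pose just before it. camera_params takes no time and is no camera call.
- arm.job_done(): hands the job in; it is judged then, once.
Trained networks look in the newest picture that a camera, given by its name, has taken for a name from the list of things; names that differ only in an ending like _2 or _b are one class to them, and where a whole thing is asked for, a point or a joint stands for the part that bears it (a point fixed in the world has none). Each returns a list of dicts, best first, with "p" (0 to 1); they miss things now and then, are a little off and sometimes report something else, mostly with a low value. They report only what shows in the picture. A call takes as long as a camera call. They do not tell look-alikes from the thing itself.
- arm.search_frame(label, camera): "point" ([x, y, z] in m, in the coordinates of the camera as it stood for that picture, good to about 4 mm: the middle of the surface that is visible of it).
- arm.pinpoint(label, camera): "point" ([x, y, z] in m, in the coordinates of the camera as it stood for that picture, good to about 4 mm: a listed point, or the origin of a listed thing).
The state is a dict: "t": time; "q": joint angles; "qd": joint speeds; "joint_efforts": joint torques, N m; "eef_pos": TCP position; "ee_rot": TCP orientation; "force": force on the tool from outside, world axes, zero at the start; "moment": the same for the moment, N m; "width": finger opening in m; "gripper_force": force on a finger pad.
Only numpy, scipy, OpenCV 4.12 (cv2) and the standard library are available. Lean on these libraries where they do the work, as an engineer would, in place of code of your own. Each camera call takes 0.05 s, during which the arm holds its last target. There are 200 camera calls.

TASK

Push the jig's bush arm down by its black knob, all the way to its stop, so that the sprung foot holds the lug down. Then draw the longer of the two plain bars out of the drilled block and thread it, nose down, through the bush in the arm, the loose weld collar, the lug and the bush in the jig's base. Finish while still holding the bar upright in the gripper, its nose showing below the base bush but clear of the table, ready for the collar to be tacked (let go, the bar would drop through), and leave the short bar and the things lying around where they are.

Things in the scene. Friction and masses are not known exactly. Their poses are not given: they have to be found in the camera images.
- jig: fixed tacking jig: steel base plate 170 x 150 mm (its own x and y; small screwed feet reach to x = +-113 mm), top 56 mm above the table, on two rails along x that leave an open tunnel 40 mm high under the middle; origin on the table under the centre of the base, x towards the two 16 mm columns (at x = +45, y = +-50 mm, tops at z = 160 mm), z up; the bush axis is vertical at x = -45, y = 0 mm
- bush_arm (a joint): how far the grey bush arm has been pushed down its two columns, in m: 0 is fully raised, 0.030 is down on its stop collars; a stiff slide that stays where it is left; about 5 N moves it, and about 10 N in all brings it against the foot's spring down to the stop
- foot (a joint): how far the sprung steel foot (18 mm pad under the arm, at jig x = -8, y = 0 mm) is pushed up into the arm, in m: 0 is hanging free, range to 0.012; reads about 0.006 when the arm is on its stop and the lug lies flat (its stem then stands 6 mm proud of the arm's top); spring about 4.5 N there
- knob_top (a point): centre of the top of the black mushroom knob on the arm, 30 mm in diameter, midway between the columns (jig x = +42, y = 0 mm); 162 mm above the table with the arm raised, 132 mm with it down; push it down from above
- top_bush (a point): centre of the upper mouth of the steel bush in the arm: bore 16 mm in a 6 mm deep lead-in that opens to 26 mm, 30 mm long, vertical, on the bush axis; mouth 114 mm above the table with the arm down, 144 mm raised; the arm's own top lies 4 mm lower
- base_bush (a point): centre of the lower mouth of the steel bush in the jig's base, on the bush axis 34 mm above the table; bore 16 mm with a small lead-in, from there up to the base's top at 56 mm, open below
- lug: loose steel lug, 93 x 40 x 8 mm, lying between dowels on the base with 1.5 mm of play; hole 17 mm; origin at the hole's centre on the underside, nominally on the bush axis
- collar: loose steel weld collar, ring 34 mm outside, 17 mm bore, 12 mm high, lying on the lug round its hole up to about 2 mm off the bush axis (top 76 mm above the table); the bar's nose pulls it into line; origin at its centre on the underside
- bar_block: fixed aluminium block 52 x 104 x 50 mm with two upright holes 15.5 mm wide, 54 mm apart (at y = +-27 mm of its own frame), 40 mm deep; origin at the centre of its underside, z up
- long_bar: plain round steel line-up bar, 14 mm in diameter, 200 mm long, about 240 g, standing nose down in one hole of the block (nose 10 mm, top 210 mm above the table); bullet nose 11 mm long ending 8 mm wide; no head or shoulder; origin at the centre of the nose end, z along the bar to its plain top
- short_bar: the same kind of bar but 110 mm long (top 120 mm above the table), in the block's other hole; too short for this job, leave it
- v_block: vee block 50 x 60 x 45 mm, fixed to the table, not part of the job
- block_123: drilled ground steel block 51 x 76 x 25 mm, bystander
- chisel: cold chisel 14 x 82 x 13 mm lying flat, bystander
Not all that is in view belongs to the job. There is more than one size of the collar; the job needs the middle-sized.

How it is judged:
By the outcome, as a careful person would: the job done as asked, in the order asked, and still so for the second after the job is handed in, while the arm keeps its last pose, push and grip.
It also fails if it takes over 48 s, if anything falls off the work surface, if the arm or the gripper's body presses on something with over 40 N, if the wrist force passes 120 N, or if a joint passes its speed limit or range.

## Working session

There is one attempt and no reset: what is moved stays moved. The work goes in short steps, Python scripts to look and compute and a tool call to move; the robot and the scene stay as the last step left them, time stands still between calls to the robot, and variables do not carry over. Pictures are saved under pics/ and viewed, at most 13 in all, crops included, and the job is handed in when it is done.

Besides the shell and the picture viewer there is one more tool, called after "Request:" as a command line: name --argument value ..., lists and objects as JSON in quotes. move_arm: Moves the arm, as the interface text tells. Its arguments: {"type":"object","properties":{"rows":{"type":"array","items":{"type":"object","properties":{"translation":{"type":"array","items":{"type":"number"}},"rot":{"type":"array","items":{"type":"number"}},"hand":{"type":"number"}}}},"squeeze":{"type":"number"}},"required":["rows"]}

```bash
mkdir -p pics
cat > h.py <<'E'
import numpy as np, cv2
from scipy.spatial.transform import Rotation as R
from station import arm
def pose():
    s=arm.get_state(); T=np.eye(4); T[:3,:3]=R.from_euler('xyz',s['ee_rot']).as_matrix(); T[:3,3]=s['eef_pos']; return T
def cam(name):
    p=arm.camera_params(name)
    if name=='wrist': return p, pose()@np.array(p['tool_from_camera'])
    T=np.eye(4); o=np.array(p['orientation'])
    T[:3,:3]=o if o.shape==(3,3) else R.from_euler('xyz',o).as_matrix() if o.size==3 else R.from_quat(o).as_matrix()
    T[:3,3]=p['position']; return p,T
def K(p): 
    f=200/np.tan(np.radians(p['vfov'])/2); return f
def proj(p,T,X):
    c=np.linalg.inv(T)@np.append(X,1); a=c[:2]/c[2]; a=a*(1+p['k1']*(a@a)); return a*K(p)+[p['cx'],p['cy']]
def ray(p,T,u):
    a=(np.array(u,float)-[p['cx'],p['cy']])/K(p); b=a.copy()
    for _ in range(20): b=a/(1+p['k1']*(b@b))
    return T[:3,3],T[:3,:3]@np.append(b,1)
def atz(p,T,u,z):
    o,d=ray(p,T,u); return o+d*(z-o[2])/d[2]
def atd(p,T,u,dep):
    o,d=ray(p,T,u); return o+d*dep
def w(T,c): return (T@np.append(c,1))[:3]
def save(n,im): cv2.imwrite('pics/'+n+'.png',im[:,:,::-1])
E
python3 - <<'E'
from h import *
print(arm.get_state())
for n in ('scene','side','wrist'):
    p,T=cam(n); print(n,p)
    im,d=arm.grab_frame(n); save(n+'0',im); np.savez('pics/'+n+'0',im=im,d=d,T=T)
    for l in ('knob_top','top_bush','base_bush','collar','long_bar','short_bar','bar_block','jig','lug','v_block'):
        r=arm.pinpoint(l,n)
        print(l,[(np.round(w(T,x['point']),3).tolist(),round(x['p'],2),proj(p,T,w(T,x['point'])).round().tolist()) for x in r[:3]])
E
```

```text
{'t': 0.0, 'q': array([ 1.48007594e+00,  3.59356399e-01,  1.10727259e-02, -3.40654217e-04,
       -1.22411040e+00, -2.88092679e-01]), 'qd': array([ 1.78431888e-05, -1.02831475e-03,  8.11280383e-04,  1.65149745e-04,
       -3.60722003e-04,  1.02963871e-03]), 'joint_efforts': array([-5.84591580e-04, -5.82714915e+01,  2.93070155e+01,  6.99751407e+00,
        7.01569792e-03, -1.58627681e-04]), 'eef_pos': array([0.24946856, 0.62664322, 0.20205019]), 'ee_rot': array([ 3.13996976e+00, -1.46957924e-04, -3.78928947e-01]), 'force': array([ 0.12661303, -0.00198097,  0.31506565]), 'moment': array([ 0.0245322 ,  0.07211244, -0.02082053]), 'gripper_force': 0.0, 'width': 0.08771964181228205}
scene {'vfov': 56.461347198115945, 'cx': 313.7633322085951, 'cy': 196.50733636370975, 'k1': -0.005147886578782535, 'position': array([ 0.27130673, -0.40128952,  0.59420376]), 'orientation': array([-2.15230852, -0.02131667, -0.41114337])}
knob_top [([0.633, 0.064, 0.16], 0.7, [385.0, 223.0])]
top_bush [([0.546, 0.064, 0.141], 0.77, [344.0, 242.0])]
base_bush [([0.549, 0.062, 0.035], 0.84, [342.0, 282.0]), ([0.65
[... 1336 characters left out ...]
4.0, 186.0])]
v_block [([0.712, 0.302, -0.003], 0.8, [264.0, 257.0]), ([0.547, 0.064, 0.033], 0.73, [344.0, 193.0])]
wrist {'vfov': 63.94691120398387, 'cx': 318.847290527236, 'cy': 199.68933137111023, 'k1': -0.05688908612020459, 'tool_from_camera': array([[ 1.17447984e-04, -9.55004923e-01, -2.96589923e-01,
         8.02531343e-02],
       [ 9.99999728e-01, -1.03727893e-04,  7.29993111e-04,
         1.36359406e-04],
       [-7.27911663e-04, -2.96589928e-01,  9.55004652e-01,
        -1.80419871e-01],
       [ 0.00000000e+00,  0.00000000e+00,  0.00000000e+00,
         1.00000000e+00]])}
knob_top []
top_bush []
base_bush []
collar []
long_bar []
short_bar []
bar_block []
jig []
lug []
v_block []
```

Run:
```python
import cv2
cv2.imwrite('pics/a.png',cv2.imread('pics/scene0.png'));
```

```text
(no output)
```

View pics/scene0.png

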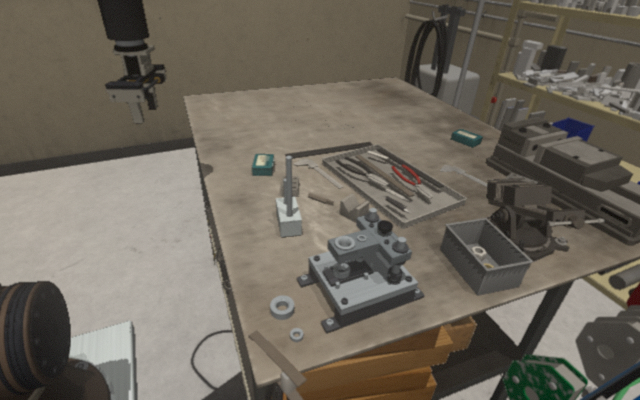

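View pics/side0.png

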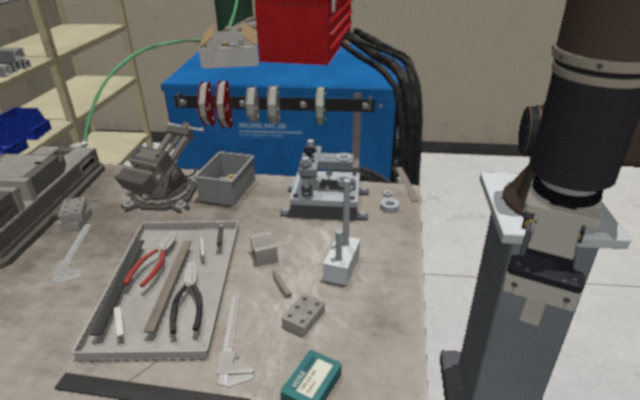

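The scene shows the jig at about (365,270). The arm is raised, the knob is at (385,226), the bush mouth at (346,242), and a collar lies on the lug at (341,270). The drilled block with the bars is at (289,210) in the scene view and (343,255) in the side view. The long bar stands on the side nearer the jig.

What could be taken for what I want:
- **Collars:** a large ring at (282,306), a small ring at (296,334), the ring already on the lug at (341,270), and a ring in the grey bin at (480,252). The middle-sized one on the lug is my choice, to be confirmed in a close crop.
- **Bars:** the tall bar at (290,180) and the short one hidden behind it.

Next I move to a wrist view over both the block and the jig.

Request:
move_arm --rows '[{"translation":[21,15,-8],"rot":[0,0,-21.7],"hand":0.5},{"translation":[21,15,-8],"rot":[0,0,-21.7],"hand":1},{"translation":[21,15,-8],"rot":[0,0,-21.7],"hand":1},{"translation":[21,15,-8],"rot":[0,0,-21.7],"hand":1},{"translation":[21,15,-8],"rot":[0,0,-21.7],"hand":1},{"translation":[21,15,-8],"rot":[0,0,-21.7],"hand":1},{"translation":[21,15,-8],"rot":[0,0,-21.7],"hand":1}]'

```text
t: 2.23
eef_pos: [0.3911, 0.4072, 0.2854]
ee_rot: [-3.14, -0.002, -0.001]
force: [1.2, -0.3, -1.1]
width: 0.0465
gripper_force: 0.0
```

Request:
move_arm --rows '[{"translation":[14,21.7,-7.5],"rot":[0,0,0],"hand":1},{"translation":[14,21.7,-7.5],"rot":[0,0,0],"hand":1},{"translation":[14,21.7,-7.5],"rot":[0,0,0],"hand":1},{"translation":[14,21.7,-7.5],"rot":[0,0,0],"hand":1},{"translation":[14,21.7,-7.5],"rot":[0,0,0],"hand":1},{"translation":[14,21.7,-7.5],"rot":[0,0,0],"hand":1},{"translation":[14,21.7,-7.5],"rot":[0,0,0],"hand":1},{"translation":[14,21.7,-7.5],"rot":[0,0,0],"hand":1}]'

```text
t: 2.9
eef_pos: [0.5313, 0.1901, 0.3596]
ee_rot: [-3.141, -0.002, -0.004]
force: [0.4, -0.3, -0.4]
width: 0.0008
gripper_force: 0.0
```

```bash
cat > look.py <<'E'
from h import *
import sys
n=sys.argv[1]; c='wrist'
p,T=cam(c); s=arm.get_state(); print(s['t'],s['eef_pos'],s['ee_rot'],s['force'])
im,d=arm.grab_frame(c); save(n,im); np.savez('pics/'+n,im=im,d=d,T=T)
for l in sys.argv[2:]:
    r=arm.pinpoint(l,c)
    print(l,[(np.round(w(T,x['point']),4).tolist(),round(x['p'],2),proj(p,T,w(T,x['point'])).round().tolist()) for x in r[:3]])
E
python3 look.py w1 knob_top top_bush collar long_bar bar_block jig
```

```text
2.9 [0.53132224 0.19007522 0.3595997 ] [-3.14102404e+00 -2.32353197e-03 -3.81367829e-03] [ 0.3979959  -0.3023137  -0.38705693]
knob_top [([0.6361, 0.0608, 0.1572], 0.77, [432.0, 79.0])]
top_bush [([0.5429, 0.0592, 0.1401], 0.67, [422.0, 158.0])]
collar [([0.4215, 0.0689, -0.0008], 0.68, [387.0, 212.0]), ([0.5461, 0.0608, 0.0597], 0.66, [405.0, 146.0]), ([0.4258, -0.0003, -0.0007], 0.47, [425.0, 209.0])]
long_bar [([0.5248, 0.3006, 0.0087], 0.67, [253.0, 156.0])]
bar_block [([0.5281, 0.3279, -0.0025], 0.56, [238.0, 153.0]), ([0.5462, 0.0614, 0.06], 0.55, [405.0, 146.0])]
jig [([0.5925, 0.0602, -0.0051], 0.85, [397.0, 113.0]), ([0.5462, 0.0623, 0.0535], 0.59, [403.0, 146.0])]
```

View pics/w1.png

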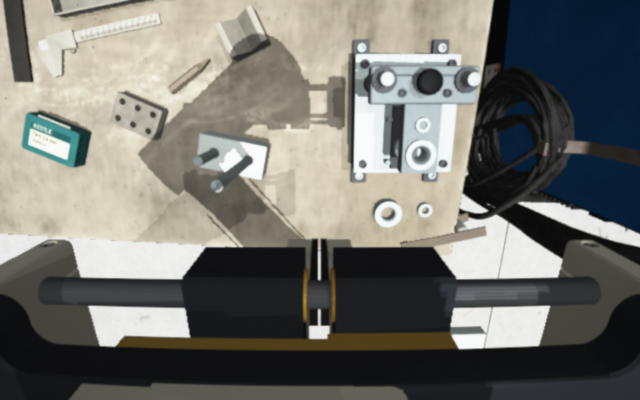

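The wrist view shows the knob at (429,80), the column tops at (386,79) and (468,79), the bush mouth at (421,154), and the foot stem at (423,125). The long bar's top is at (217,185) with its root near (248,158). The short bar's top is at (197,161). The loose rings at (387,213) and (425,210) are the large and small ones, so the middle one is on the lug. I'll check with measurements and a crop.

Run:
```python
from h import *
p,_=cam('wrist'); z=np.load('pics/w1.npz'); T=z['T']; d=z['d']; im=z['im']
for n,u,h in (('knob',(429,80),.162),('colL',(386,79),.16),('colR',(468,79),.16),('bush',(421,154),.144),('stem',(423,125),.14),('long',(217,185),.21),('short',(197,161),.12)):
    x,y=u; dep=np.median(d[y-2:y+3,x-2:x+3]); print(n,atz(p,T,u,h).round(4),'depth:',atd(p,T,u,dep).round(4))
a=cv2.resize(im[120:220,170:270],None,fx=4,fy=4,interpolation=3); b=cv2.resize(im[60:160,370:470],None,fx=4,fy=4,interpolation=3)
save('w1c',np.hstack([a,b]))
# side-view collar crop
s=np.load('pics/scene0.npz')['im']; save('sc',cv2.resize(s[210:350,250:430],None,fx=4,fy=4,interpolation=3))
```

```text
knob [0.6347 0.0659 0.162 ] depth: [0.6349 0.065  0.1593]
colL [0.6355 0.1141 0.16  ] depth: [0.6356 0.1139 0.1592]
colR [0.6365 0.0204 0.16  ] depth: [0.6367 0.0192 0.1574]
bush [0.5482 0.0624 0.144 ] depth: [0.5439 0.0538 0.1174]
stem [0.5834 0.0616 0.14  ] depth: [0.5832 0.0607 0.1372]
long [0.5262 0.2989 0.21  ] depth: [0.5259 0.2993 0.2088]
short [0.5362 0.3526 0.12  ] depth: [0.536  0.3531 0.1186]
```

View pics/w1c.png

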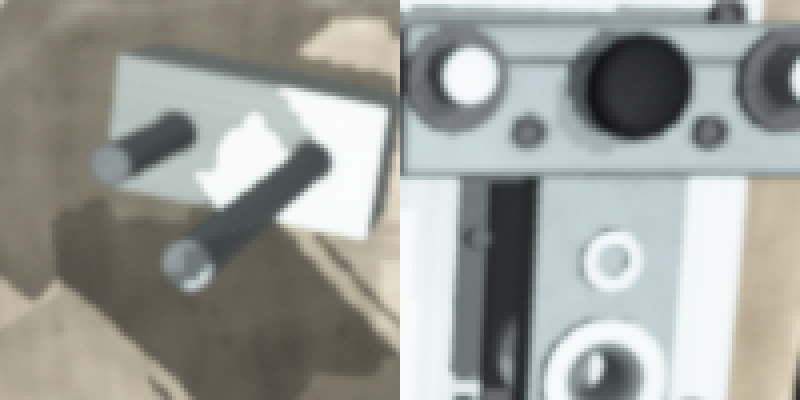

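View pics/sc.png

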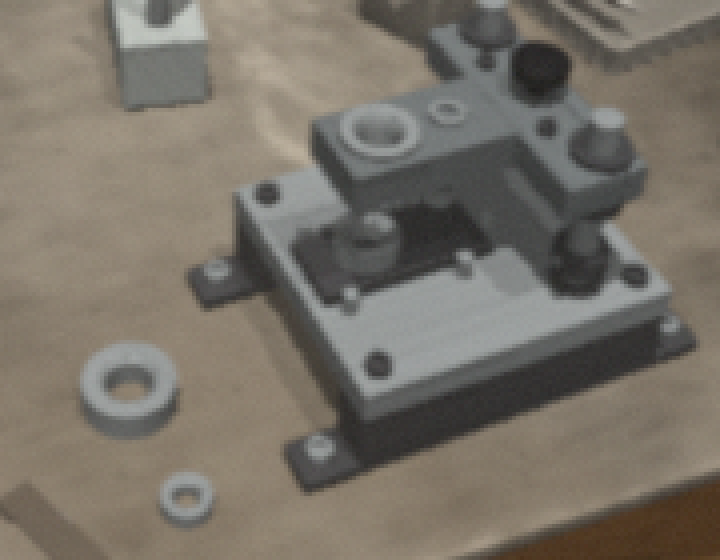

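The crops confirm it: the ring on the lug is middle-sized between the two loose ones, and the arm is raised. The long bar's top is at about (217.5,186.5). Now to the knob with closed fingers.

Request:
move_arm --rows '[{"translation":[10.4,12.7,14],"hand":1},{"translation":[10.4,12.7,16.5],"hand":1},{"translation":[10.4,12.7,16.5],"hand":1},{"translation":[10.4,12.7,16.5],"hand":1},{"translation":[10.4,12.7,16.5],"hand":1},{"translation":[10.4,12.7,16.5],"hand":1},{"translation":[10.4,12.7,17.5],"hand":1},{"translation":[10.4,12.7,18.2],"hand":1}]'

```text
validation failed for argument at $.ro...
```

Request:
move_arm --rows '[{"translation":[0,0,0.5],"hand":1},{"translation":[0,0,1.0],"hand":1},{"translation":[0,0,1.5],"hand":1},{"translation":[0,0,2.0],"hand":1},{"translation":[0,0,2.4],"hand":1},{"translation":[0,0,2.7],"hand":1},{"translation":[0,0,2.8],"hand":1}]'

```text
validation failed for argument at $.ro...
```

Rows need "rot" given.

Request:
move_arm --rows '[{"translation":[10.4,12.7,14],"rot":[0,0,0],"hand":1},{"translation":[10.4,12.7,16.5],"rot":[0,0,0],"hand":1},{"translation":[10.4,12.7,16.5],"rot":[0,0,0],"hand":1},{"translation":[10.4,12.7,16.5],"rot":[0,0,0],"hand":1},{"translation":[10.4,12.7,16.5],"rot":[0,0,0],"hand":1},{"translation":[10.4,12.7,16.5],"rot":[0,0,0],"hand":1},{"translation":[10.4,12.7,17.5],"rot":[0,0,0],"hand":1},{"translation":[10.4,12.7,18.2],"rot":[0,0,0],"hand":1}]'

```text
t: 3.92
eef_pos: [0.6326, 0.0658, 0.1737]
ee_rot: [3.14, 0.003, -0.001]
force: [0.4, 0.5, -0.1]
width: 0.0006
gripper_force: 0.0
```

Request:
move_arm --rows '[{"translation":[0,0,0.5],"rot":[0,0,0],"hand":1},{"translation":[0,0,1.0],"rot":[0,0,0],"hand":1},{"translation":[0,0,1.5],"rot":[0,0,0],"hand":1},{"translation":[0,0,2.0],"rot":[0,0,0],"hand":1}]'

```text
t: 4.25
eef_pos: [0.6334, 0.0671, 0.1567]
ee_rot: [-3.141, -0.002, 0.001]
force: [0.2, -0.8, -0.7]
width: 0.0002
gripper_force: 0.0
```

Run:
```python
from h import *
s=arm.get_state(); print(s['eef_pos'],s['force'],s['joint_efforts'])
p,T=cam('scene'); im,d=arm.grab_frame('scene')
for l in ('knob_top','top_bush'):
    print(l,[(np.round(w(T,x['point']),3).tolist(),round(x['p'],2)) for x in arm.pinpoint(l,'scene')[:2]])
s=arm.get_state(); print(s['eef_pos'],s['force'])
save('s1',cv2.resize(im[150:320,290:460],None,fx=3.5,fy=3.5,interpolation=3))
```

```text
[0.63342468 0.06711494 0.15673931] [ 0.23991862 -0.76460038 -0.69280262] [-3.61845153e-02 -5.43761551e+01  2.80697179e+01  6.54925570e+00
 -1.19765326e-01 -5.03646123e-03]
knob_top [([0.632, 0.062, 0.162], 0.75)]
top_bush [([0.548, 0.063, 0.141], 0.71), ([0.541, 0.062, 0.055], 0.31)]
[0.6330584  0.06650268 0.15617545] [0.35331622 0.30186077 1.21819788]
```

View pics/s1.png

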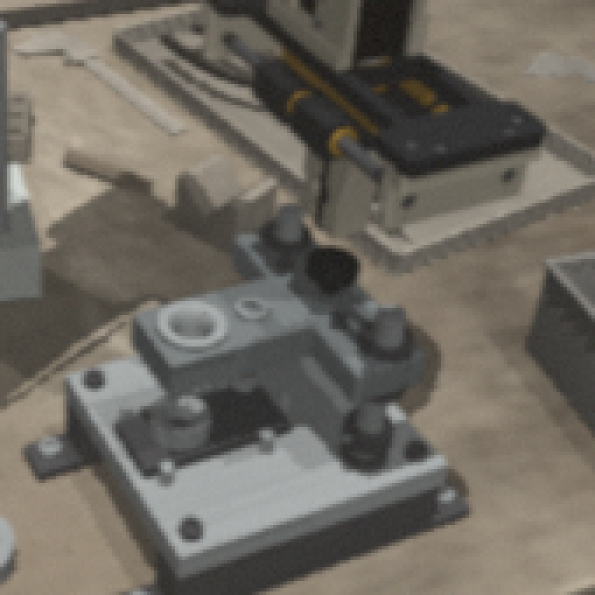

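The crop shows the knob at (332,266) still raised, with the finger's lower end around (335,235) above or behind it, so there is no contact. I'll check where the fingertips really are from the depth image.

Run:
```python
from h import *
p,T=cam('scene'); im,d=arm.grab_frame('scene')
s=arm.get_state(); print(s['eef_pos'],s['force'])
e=s['eef_pos']
for z in (-.014,0,.05): print(z,proj(p,T,e+[0,0,z]).round(1))
print('knob',proj(p,T,[.635,.063,.162]).round(1))
for v in range(196,236,3):
    for u in (378,384,390): print((u,v),atd(p,T,(u,v),d[v,u]).round(3),im[v,u],end=' ')
    print()
```

```text
[0.63331616 0.06639984 0.15641868] [ 0.04289599 -0.0870333   0.05232591]
-0.014 [382.9 229.7]
0 [383.8 224.1]
0.05 [387.1 202.7]
knob [385.8 222.6]
(378, 196) [0.621 0.08  0.216] [86 83 75] (384, 196) [0.599 0.033 0.25 ] [52 48 45] (390, 196) [0.601 0.02  0.257] [64 60 55] 
(378, 199) [0.62  0.078 0.211] [88 86 74] (384, 199) [0.62  0.06  0.222] [77 73 67] (390, 199) [0.621 0.044 0.232] [99 96 85] 
(378, 202) [0.621 0.078 0.204] [86 84 73] (384, 202) [0.62  0.059 0.216] [86 82 72] (390, 202) [0.623 0.046 0.224] [100  96  86] 
(378, 205) [0.621 0.076 0.198] [91 87 78] (384, 205) [0.621 0.059 0.209] [79 78 69] (390, 205) [0.628 0.05  0.214] [104  99  87] 
(378, 208) [0.62  0.074 0.193] [89 84 75] (384, 208) [0.621 0.057 0.204] [83 81 71] (390, 208) [0.629 0.05  0.206] [103  97  88] 
(378, 211) [0.621 0.073 0.186] [88 83 74] (384, 211) [0.621 0.056 0.198] [86 85 76] (390, 211) [0.63  0.05  0.199] [103  98  88] 
(378, 214) [0.772 0.277 0.   ] [122 112 101] (384, 214) [0.621 0.055 0.191] [90 87 76] (390, 214) [0.632 0.052 0.191] [107 103  92] 
(378, 217) [0.647 0.106 0.143] [67 62 57] (384, 217) [0.621 0.054 0.186] [96 92 82] (390, 217) [0.633 0.05  0.185] [101  96  87] 
(378, 220) [0.644 0.101 0.139] [53 55 52] (384, 220) [0.638 0.073 0.16 ] [79 72 63] (390, 220) [0.787 0.242 0.   ] [123 112  98] 
(378, 223) [0.622 0.069 0.16 ] [41 40 37] (384, 223) [0.632 0.065 0.16 ] [34 34 34] (390, 223) [0.643 0.06  0.161] [47 43 41] 
(378, 226) [0.619 0.064 0.157] [34 36 34] (384, 226) [0.627 0.057 0.16 ] [34 31 31] (390, 226) [0.639 0.053 0.16 ] [33 33 31] 
(378, 229) [0.619 0.063 0.151] [48 50 48] (384, 229) [0.624 0.051 0.159] [38 37 35] (390, 229) [0.635 0.048 0.158] [39 39 37] 
(378, 232) [0.625 0.069 0.137] [65 64 63] (384, 232) [0.631 0.059 0.143] [33 33 30] (390, 232) [0.646 0.059 0.138] [70 72 71] 
(378, 235) [0.618 0.059 0.139] [73 73 72] (384, 235) [0.63  0.056 0.138] [62 62 62] (390, 235) [0.641 0.052 0.138] [62 65 64]
```

```bash
python3 - <<'E'
from h import *
p,_=cam('wrist'); M=np.array(p['tool_from_camera'])
z=np.load('pics/w1.npz'); d=z['d']
for v in range(232,345,6): print(v,[atd(p,M,(u,v),d[v,u]).round(3).tolist() for u in (308,331)])
p2,T=cam('scene'); z=np.load('pics/scene0.npz'); d=z['d']; e=np.array([.24947,.62664,.20205])
print(proj(p2,T,e),proj(p2,T,e-[0,0,.014]))
for u,v in ((138,122),(138,118),(138,114),(152,106),(152,102),(120,95)): print((u,v),atd(p2,T,(u,v),d[v,u]).round(3))
E
python3 look.py w2 knob_top top_bush
```

```text
232 [[-0.149, -0.019, 0.359], [-0.149, 0.023, 0.36]]
238 [[-0.162, -0.02, 0.361], [-0.162, 0.023, 0.361]]
244 [[0.011, -0.005, -0.033], [0.011, 0.006, -0.033]]
250 [[0.011, -0.005, -0.04], [0.011, 0.006, -0.039]]
256 [[0.009, -0.005, -0.043], [0.009, 0.006, -0.043]]
262 [[0.006, -0.005, -0.042], [0.006, 0.006, -0.043]]
268 [[0.011, -0.005, -0.057], [0.035, 0.004, -0.1]]
274 [[0.011, -0.004, -0.063], [0.035, 0.003, -0.103]]
280 [[0.032, -0.003, -0.101], [0.035, 0.003, -0.106]]
286 [[0.031, -0.003, -0.103], [0.033, 0.003, -0.106]]
292 [[0.03, -0.003, -0.105], [0.033, 0.003, -0.108]]
298 [[0.029, -0.003, -0.106], [0.08, 0.0, -0.18]]
304 [[0.028, -0.003, -0.107], [0.029, 0.003, -0.109]]
310 [[0.001, -0.004, -0.073], [0.027, 0.003, -0.108]]
316 [[-0.001, -0.004, -0.074], [0.025, 0.003, -0.108]]
322 [[-0.003, -0.004, -0.075], [0.009, 0.004, -0.091]]
328 [[-0.006, -0.004, -0.075], [0.008, 0.004, -0.093]]
334 [[-0.008, -0.004, -0.076], [0.023, 0.003, -0.112]]
340 [[0.022, -0.003, -0.114], [0.023, 0.003, -0.115]]
[148.80611607 124.06486019] [149.95900931 128.98029471]
(138, 122) [0.227 0.575 0.231]
(138, 118) [0.23  0.568 0.243]
(138, 114) [0.232 0.57  0.253]
(152, 106) [0.267 0.667 0.236]
(152, 102) [0.269 0.669 0.246]
(120, 95) [0.205 0.55  0.309]
4.45 [0.63331616 0.06639984 0.15641868] [-3.14147875e+00 -6.04909999e-04  4.56952224e-04] [ 0.04289599 -0.0870333   0.05232591]
knob_top [([0.6349, 0.0569, 0.1562], 0.82, [334.0, 235.0])]
top_bush [([0.5476, 0.0611, 0.1407], 0.97, [326.0, 334.0])]
```

View pics/w2.png

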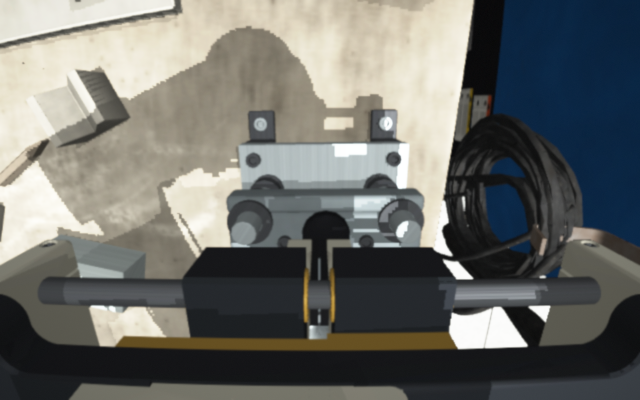

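Both cameras agree that the fingertips stand about 30 mm behind the reported TCP, not 14 mm ahead. The whole gripper is therefore shifted by about 44 mm, with the grasp point about 49 mm behind the TCP. I'll work from the measured geometry: contact at TCP z≈0.133, stop at ≈0.103.

Request:
move_arm --rows '[{"translation":[0.1,0.4,1.0],"rot":[0,0,0],"hand":1},{"translation":[0.1,0.4,2.0],"rot":[0,0,0],"hand":1},{"translation":[0.1,0.4,2.5],"rot":[0,0,0],"hand":1},{"translation":[0.1,0.4,3.0],"rot":[0,0,0],"hand":1},{"translation":[0.1,0.4,3.5],"rot":[0,0,0],"hand":1},{"translation":[0.1,0.4,4.0],"rot":[0,0,0],"hand":1}]'

```text
t: 5.1
eef_pos: [0.6348, 0.0618, 0.1159]
ee_rot: [3.141, -0.001, 0.0]
force: [0.1, -1.2, 5.4]
width: 0.0003
gripper_force: 2.9
```

Contact, 5.4 N. Continue to the stop.

Request:
move_arm --rows '[{"translation":[0,0,0.4],"rot":[0,0,0],"hand":1},{"translation":[0,0,0.8],"rot":[0,0,0],"hand":1},{"translation":[0,0,1.1],"rot":[0,0,0],"hand":1},{"translation":[0,0,1.2],"rot":[0,0,0],"hand":1}]'

```text
t: 5.43
eef_pos: [0.6351, 0.0617, 0.1084]
ee_rot: [3.141, -0.003, 0.002]
force: [-15.6, 1.2, 39.9]
width: 0.0002
gripper_force: 20.1
```

Request:
move_arm --rows '[{"translation":[0,0,-0.5],"rot":[0,0,0],"hand":1},{"translation":[0,0,-0.5],"rot":[0,0,0],"hand":1}]'

```text
t: 5.6
eef_pos: [0.6343, 0.0621, 0.1097]
ee_rot: [-3.141, -0.001, -0.0]
force: [0.1, 0.6, -0.0]
width: 0.0005
gripper_force: 0.0
```

Run:
```python
from h import *
s=arm.get_state(); print(s['t'],s['eef_pos'],s['force'])
for c in ('scene','side'):
    p,T=cam(c); im,d=arm.grab_frame(c)
    for l in ('knob_top','top_bush'):
        print(c,l,[(np.round(w(T,x['point']),4).tolist(),round(x['p'],2)) for x in arm.pinpoint(l,c)[:2]])
    if c=='scene':
        save('s2',cv2.resize(im[190:320,290:460],None,fx=3.5,fy=3.5,interpolation=3))
        # arm top plane heights
        for q in ([.565,.062],[.57,.055],[.60,.06],[.61,.035]):
            for h in (.110,.125,.14):
                u=proj(p,T,np.array(q+[h])).round().astype(int); print(q,h,atd(p,T,u,d[u[1],u[0]]).round(4))
```

```text
5.6 [0.63434027 0.06212764 0.10968377] [ 0.07514324  0.64260458 -0.01670806]
scene knob_top [([0.6346, 0.0618, 0.1336], 0.95)]
scene top_bush [([0.5467, 0.0613, 0.1134], 0.81), ([0.5427, 0.0596, 0.0648], 0.71)]
[0.565, 0.062] 0.11 [0.5623 0.0573 0.1136]
[0.565, 0.062] 0.125 [0.5743 0.0748 0.1107]
[0.565, 0.062] 0.14 [ 0.6552  0.2048 -0.0013]
[0.57, 0.055] 0.11 [0.5704 0.0554 0.1099]
[0.57, 0.055] 0.125 [0.5781 0.0661 0.1139]
[0.57, 0.055] 0.14 [ 0.2713 -0.4013  0.5942]
[0.6, 0.06] 0.11 [0.5996 0.0596 0.1094]
[0.6, 0.06] 0.125 [0.6109 0.0748 0.1092]
[0.6, 0.06] 0.14 [0.6192 0.0858 0.1136]
[0.61, 0.035] 0.11 [0.6099 0.0359 0.1102]
[0.61, 0.035] 0.125 [0.6217 0.0509 0.1092]
[0.61, 0.035] 0.14 [0.6234 0.053  0.1224]
side knob_top [([0.6372, 0.0584, 0.1296], 0.91), ([0.5965, 0.4819, 0.0001], 0.36)]
side top_bush [([0.5528, 0.0615, 0.1194], 0.87)]
```

View pics/s2.png

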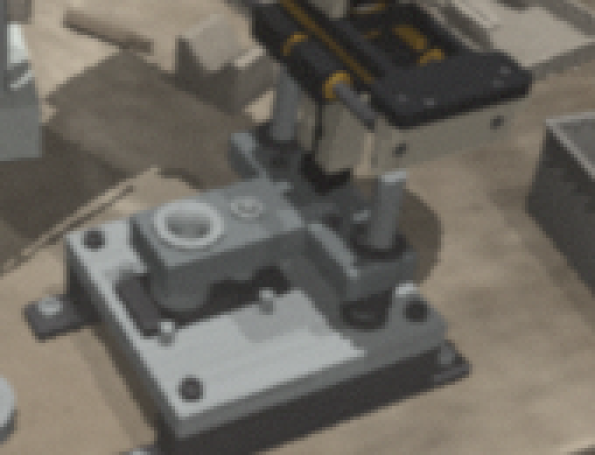

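The arm's top now measures 110 mm above the table and it met a hard stop at 40 N, so it is down; the foot's stem at (246,208) in the crop stands proud. From the stop height, the fingertips sit about 25 mm behind the TCP and the grasp point about 44 mm behind. Now over the long bar.

Request:
move_arm --rows '[{"translation":[0,0,-4],"rot":[0,0,0],"hand":1},{"translation":[0,0,-8],"rot":[0,0,0],"hand":1},{"translation":[-1.7,-3.7,-10],"rot":[0,0,0],"hand":1},{"translation":[-3.3,-7.3,-12],"rot":[0,0,0],"hand":1},{"translation":[-5,-11,-14],"rot":[0,0,0],"hand":0.5},{"translation":[-6.7,-14.7,-16],"rot":[0,0,0],"hand":0},{"translation":[-8.4,-18.4,-16],"rot":[0,0,0],"hand":0},{"translation":[-10.1,-22.1,-16],"rot":[0,0,0],"hand":0}]'

```text
t: 6.57
eef_pos: [0.5371, 0.2751, 0.2694]
ee_rot: [-3.141, -0.001, -0.001]
force: [0.9, 0.7, -0.3]
width: 0.0218
gripper_force: 0.0
```

Request:
move_arm --rows '[{"translation":[-0.7,-1.6,0],"rot":[0,0,0],"hand":0},{"translation":[-0.7,-1.6,0],"rot":[0,0,0],"hand":0},{"translation":[-0.7,-1.6,0],"rot":[0,0,0],"hand":0}]'

```text
t: 6.82
eef_pos: [0.5298, 0.2904, 0.2672]
ee_rot: [3.14, 0.002, 0.002]
force: [0.3, -0.5, 0.4]
width: 0.0415
gripper_force: 0.0
```

```bash
python3 look.py w3 long_bar bar_block
python3 - <<'E'
from h import *
p,_=cam('wrist'); z=np.load('pics/w3.npz'); T=z['T']; d=z['d']; 
print(arm.get_state()['eef_pos'],proj(p,T,[.526,.299,.21]))
# points within depth image near bar top height
v,u=np.mgrid[0:400,0:640]; X=np.array([atd(p,T,(a,b),d[b,a]) for b in range(150,300) for a in range(250,390)])
m=(X[:,2]>.200)&(X[:,2]<.216)&(np.abs(X[:,0]-.526)<.03)&(np.abs(X[:,1]-.3)<.03)
q=X[m]; print(m.sum(),np.median(q[:,2]),(q.min(0)+q.max(0))/2,q.min(0),q.max(0))
for zl in (.18,.15):
    m=(abs(X[:,2]-zl)<.004)&(np.abs(X[:,0]-.526)<.03)&(np.abs(X[:,1]-.3)<.03);q=X[m];print(zl,m.sum(),q.min(0),q.max(0))
save('w3c',cv2.resize(z['im'][120:320,220:420],None,fx=3,fy=3,interpolation=3))
E
```

```text
6.8167 [0.52979353 0.29039857 0.26722774] [3.14021353e+00 1.76072523e-03 2.14889145e-03] [ 0.27183078 -0.4760806   0.35295427]
long_bar [([0.5216, 0.3012, 0.0076], 0.74, [311.0, 166.0])]
bar_block [([0.5281, 0.33, -0.0034], 0.93, [290.0, 160.0])]
[0.53084634 0.28858534 0.26786274] [307.54136681 211.86787994]
278 0.20843922988426375 [0.52539736 0.3007095  0.2052622 ] [0.51815774 0.29394217 0.20011587] [0.53263697 0.30747683 0.21040852]
0.18 38 [0.52692272 0.29426856 0.17616281] [0.53246735 0.30731423 0.18370041]
0.15 32 [0.52589749 0.2936872  0.14604641] [0.53226008 0.3070867  0.15398978]
```

View pics/w3c.png

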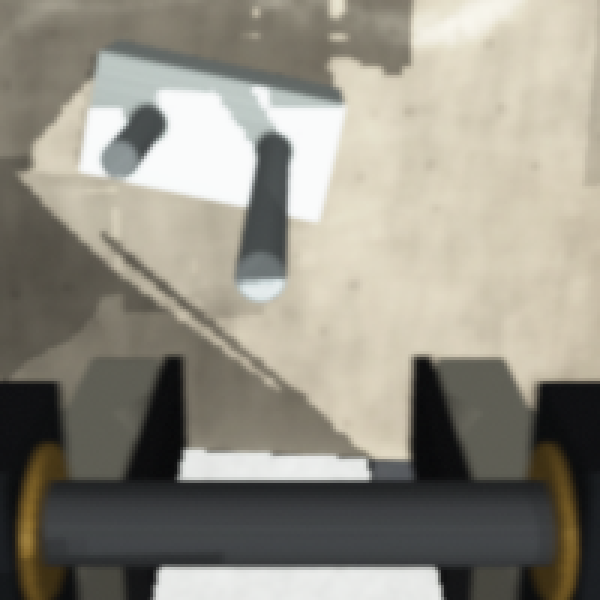

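The crop shows the long bar's top at (262,275) and the short bar's at (122,157); depth puts the long bar at (0.525, 0.301) with its top at about 0.209, as two views agree. The descent is from the pre-grasp.

Request:
move_arm --rows '[{"translation":[-0.5,-1.2,0],"rot":[0,0,0],"hand":0},{"translation":[-0.5,-1.2,2],"rot":[0,0,0],"hand":0},{"translation":[-0.5,-1.2,5],"rot":[0,0,0],"hand":0},{"translation":[-0.5,-1.2,9],"rot":[0,0,0],"hand":0},{"translation":[-0.5,-1.2,12],"rot":[0,0,0],"hand":0},{"translation":[-0.5,-1.2,13.1],"rot":[0,0,0],"hand":0},{"translation":[-0.5,-1.2,13.1],"rot":[0,0,0],"hand":0}]'

```text
t: 7.55
eef_pos: [0.5246, 0.2997, 0.1347]
ee_rot: [3.138, 0.004, -0.001]
force: [0.3, -0.4, -0.0]
width: 0.0874
gripper_force: 0.0
```

Run:
```python
from h import *
s=arm.get_state();print(s['t'],s['eef_pos'],s['force'],s['width'])
```

```text
7.55 [0.52455356 0.29974213 0.13470954] [ 0.29463651 -0.36183549 -0.02553933] 0.0874356009130393
```

Request:
move_arm --rows '[{"translation":[0,0,0],"rot":[0,0,0],"hand":1},{"translation":[0,0,0],"rot":[0,0,0],"hand":1},{"translation":[0,0,0],"rot":[0,0,0],"hand":1},{"translation":[0,0,0],"rot":[0,0,0],"hand":1},{"translation":[0,0,0],"rot":[0,0,0],"hand":1},{"translation":[0,0,0],"rot":[0,0,0],"hand":1},{"translation":[0,0,0],"rot":[0,0,0],"hand":1},{"translation":[0,0,0],"rot":[0,0,0],"hand":1}]' --squeeze 45

```text
t: 8.22
eef_pos: [0.5257, 0.3015, 0.1379]
ee_rot: [-3.141, -0.0, 0.0]
force: [-0.5, -0.2, -0.9]
width: 0.0401
gripper_force: 0.0
```

Request:
move_arm --rows '[{"translation":[0,0,0],"rot":[0,0,0],"hand":1},{"translation":[0,0,0],"rot":[0,0,0],"hand":1},{"translation":[0,0,0],"rot":[0,0,0],"hand":1},{"translation":[0,0,0],"rot":[0,0,0],"hand":1},{"translation":[0,0,0],"rot":[0,0,0],"hand":1},{"translation":[0,0,0],"rot":[0,0,0],"hand":1},{"translation":[0,0,0],"rot":[0,0,0],"hand":1}]' --squeeze 45

```text
t: 8.8
eef_pos: [0.5256, 0.3012, 0.1376]
ee_rot: [3.141, 0.0, -0.0]
force: [0.7, -0.2, -0.1]
width: 0.0132
gripper_force: 45.0
```

Gripped at 13 mm with 45 N. Lift straight out.

Request:
move_arm --rows '[{"translation":[0,0,-1],"rot":[0,0,0],"hand":1},{"translation":[0,0,-3],"rot":[0,0,0],"hand":1},{"translation":[0,0,-5.5],"rot":[0,0,0],"hand":1},{"translation":[0,0,-8.5],"rot":[0,0,0],"hand":1},{"translation":[0,0,-12],"rot":[0,0,0],"hand":1},{"translation":[0,0,-14.5],"rot":[0,0,0],"hand":1},{"translation":[0,0,-15],"rot":[0,0,0],"hand":1}]'

```text
t: 9.38
eef_pos: [0.5274, 0.3025, 0.2938]
ee_rot: [-3.137, -0.006, 0.0]
force: [0.9, 0.5, -0.9]
width: 0.0133
gripper_force: 45.0
```

Request:
move_arm --rows '[{"translation":[0.2,2.5,0],"rot":[0,0,0],"hand":1},{"translation":[0.5,6,0],"rot":[0,0,0],"hand":1},{"translation":[0.9,10,0],"rot":[0,0,0],"hand":1},{"translation":[1.3,14,0],"rot":[0,0,0],"hand":1},{"translation":[1.7,18,0],"rot":[0,0,0],"hand":1},{"translation":[2.0,21.5,0],"rot":[0,0,0],"hand":1},{"translation":[2.2,23.4,0],"rot":[0,0,0],"hand":1},{"translation":[2.2,23.9,0],"rot":[0,0,0],"hand":1}]'

```text
t: 10.05
eef_pos: [0.5471, 0.0594, 0.2875]
ee_rot: [3.141, 0.001, -0.003]
force: [-0.6, 0.1, -3.1]
width: 0.0132
gripper_force: 45.0
```

Request:
move_arm --rows '[{"translation":[0,0,0],"rot":[0,0,0],"hand":1},{"translation":[0,0,0],"rot":[0,0,0],"hand":1}]'

```text
t: 10.22
eef_pos: [0.5474, 0.0626, 0.2874]
ee_rot: [-3.141, 0.001, -0.001]
force: [-0.1, -0.1, -2.5]
width: 0.0132
gripper_force: 45.0
```

Run:
```python
from h import *
s=arm.get_state(); print(s['t'],s['eef_pos'],s['ee_rot'],s['force'],s['width'])
e=s['eef_pos']; out=[]
for c in ('scene','side'):
    p,T=cam(c); im,d=arm.grab_frame(c); np.savez('pics/'+c+'3',im=im,d=d,T=T)
    for l in ('long_bar','top_bush'):
        print(c,l,[(np.round(w(T,x['point']),4).tolist(),round(x['p'],2)) for x in arm.pinpoint(l,c)[:2]])
    # 3D points of the bar
    u0=proj(p,T,np.array([.5478,.0617,.2])).astype(int)
    u,v=np.meshgrid(np.arange(u0[0]-40,u0[0]+40),np.arange(u0[1]-60,u0[1]+70)); 
    X=np.array([atd(p,T,(a,b),d[b,a]) for a,b in zip(u.ravel(),v.ravel())])
    m=(np.hypot(X[:,0]-.5478,X[:,1]-.0617)<.02)
    for z in np.arange(.115,.245,.01):
        q=X[m&(abs(X[:,2]-z)<.005)]
        if len(q): print(round(z,3),len(q),q.mean(0).round(4), 'spread', (q[:,:2].max(0)-q[:,:2].min(0)).round(3))
    x0,y0=u0[0]-50,u0[1]-60; out.append(cv2.resize(im[y0:y0+140,x0:x0+100],None,fx=4,fy=4,interpolation=3)); print(c,x0,y0)
save('bar3',np.hstack(out))
```

```text
10.2167 [0.54744214 0.06262527 0.2874085 ] [-3.14125315e+00  5.55163262e-04 -8.35498034e-04] [-0.10927566 -0.05548672 -2.4561975 ] 0.013173471939243689
scene long_bar [([0.5478, 0.0646, 0.1621], 0.91)]
scene top_bush [([0.5445, 0.0606, 0.116], 0.67), ([0.5428, 0.0589, 0.0566], 0.3)]
0.115 180 [0.5474 0.0613 0.1132] spread [0.04  0.039]
0.165 19 [0.5426 0.0595 0.1659] spread [0.008 0.01 ]
0.175 31 [0.543  0.0586 0.1747] spread [0.011 0.01 ]
0.185 35 [0.5432 0.0586 0.185 ] spread [0.013 0.008]
0.195 39 [0.5426 0.0594 0.1952] spread [0.011 0.011]
0.205 35 [0.5432 0.0588 0.2055] spread [0.013 0.012]
0.215 35 [0.5432 0.0588 0.2151] spread [0.013 0.009]
0.225 38 [0.5425 0.0592 0.2248] spread [0.012 0.011]
0.235 38 [0.543  0.0589 0.235 ] spread [0.012 0.008]
scene 297 157
side long_bar [([0.5539, 0.0639, 0.1631], 0.69)]
side top_bush [([0.5484, 0.0624, 0.1187], 0.62)]
0.115 72 [0.548  0.0617 0.1127] spread [0.038 0.037]
0.165 14 [0.5471 0.0677 0.1652] spread [0.01 0.01]
0.175 22 [0.5489 0.0682 0.1744] spread [0.013 0.013]
0.185 19 [0.5473 0.0697 0.1854] spread [0.01  0.008]
0.195 17 [0.5482 0.0691 0.1952] spread [0.01  0.008]
0.205 19 [0.5474 0.0699 0.2051] spread [0.01  0.011]
0.215 20 [0.548  0.0696 0.2154] spread [0.01  0.008]
0.225 20 [0.5467 0.0684 0.2252] spread [0.012 0.011]
0.235 25 [0.5473 0.0691 0.2352] spread [0.012 0.011]
side 294 74
```

View pics/bar3.png

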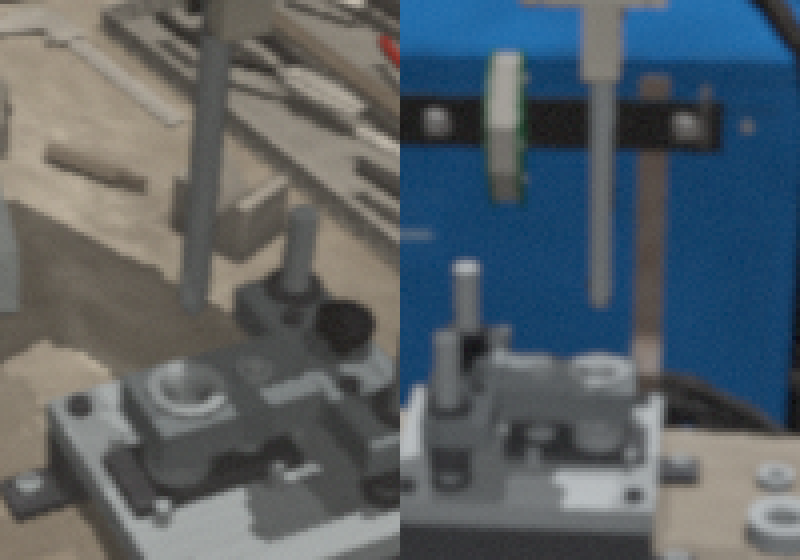

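The scene crop (left) shows the bar hanging vertical with its nose at (193,305) over the bush mouth at (188,388). The side crop (right) shows the nose at (600,300) over the mouth at (600,372). Depth from both views puts the bar at about (0.547,0.0636) and the bush at about (0.5477,0.0617), so I shift slightly and begin lowering.

Request:
move_arm --rows '[{"translation":[0.06,0.16,1],"rot":[0,0,0],"hand":1},{"translation":[0.06,0.16,2.5],"rot":[0,0,0],"hand":1},{"translation":[0.06,0.16,4],"rot":[0,0,0],"hand":1},{"translation":[0.06,0.16,4.6],"rot":[0,0,0],"hand":1},{"translation":[0.06,0.16,5.1],"rot":[0,0,0],"hand":1},{"translation":[0.06,0.16,5.5],"rot":[0,0,0],"hand":1},{"translation":[0.06,0.16,5.9],"rot":[0,0,0],"hand":1},{"translation":[0.06,0.16,6.2],"rot":[0,0,0],"hand":1}]'

```text
t: 11.18
eef_pos: [0.5485, 0.061, 0.2257]
ee_rot: [-3.141, -0.001, 0.0]
force: [-0.2, -0.2, -3.2]
width: 0.0131
gripper_force: 45.0
```

Request:
move_arm --rows '[{"translation":[0,0,0.4],"rot":[0,0,0],"hand":1},{"translation":[0,0,0.8],"rot":[0,0,0],"hand":1},{"translation":[0,0,1.2],"rot":[0,0,0],"hand":1},{"translation":[0,0,1.6],"rot":[0,0,0],"hand":1},{"translation":[0,0,1.8],"rot":[0,0,0],"hand":1}]'

```text
t: 11.6
eef_pos: [0.5481, 0.0608, 0.2071]
ee_rot: [3.141, 0.001, -0.0]
force: [0.5, -0.2, -3.1]
width: 0.0128
gripper_force: 45.0
```

Request:
move_arm --rows '[{"translation":[0,0,0.3],"rot":[0,0,0],"hand":1},{"translation":[0,0,0.6],"rot":[0,0,0],"hand":1},{"translation":[0,0,0.9],"rot":[0,0,0],"hand":1},{"translation":[0,0,1.2],"rot":[0,0,0],"hand":1},{"translation":[0,0,1.5],"rot":[0,0,0],"hand":1}]'

```text
t: 12.02
eef_pos: [0.5482, 0.0609, 0.1924]
ee_rot: [-3.142, 0.0, 0.0]
force: [-0.4, 0.4, -2.6]
width: 0.0135
gripper_force: 45.0
```

Request:
move_arm --rows '[{"translation":[0,0,0.3],"rot":[0,0,0],"hand":1},{"translation":[0,0,0.6],"rot":[0,0,0],"hand":1},{"translation":[0,0,0.9],"rot":[0,0,0],"hand":1},{"translation":[0,0,1.2],"rot":[0,0,0],"hand":1},{"translation":[0,0,1.5],"rot":[0,0,0],"hand":1}]'

```text
t: 12.43
eef_pos: [0.5482, 0.0609, 0.1774]
ee_rot: [-3.142, 0.0, -0.0]
force: [-0.7, 0.8, -2.2]
width: 0.0134
gripper_force: 45.0
```

Request:
move_arm --rows '[{"translation":[0,0,0.3],"rot":[0,0,0],"hand":1},{"translation":[0,0,0.6],"rot":[0,0,0],"hand":1},{"translation":[0,0,0.9],"rot":[0,0,0],"hand":1},{"translation":[0,0,1.2],"rot":[0,0,0],"hand":1},{"translation":[0,0,1.5],"rot":[0,0,0],"hand":1}]'

```text
t: 12.85
eef_pos: [0.5482, 0.0609, 0.1624]
ee_rot: [-3.142, 0.0, -0.0]
force: [-1.3, 1.2, -2.7]
width: 0.0131
gripper_force: 45.0
```

Run:
```python
from h import *
p,T=cam('scene'); z=np.load('pics/scene3.npz'); im=z['im']; d=z['d']
# bar nose height from pre-insert view at TCP z .2874
X=np.array([atd(p,T,(a,b),d[b,a]) for a in range(325,375) for b in range(180,260)])
q=X[(np.hypot(X[:,0]-.545,X[:,1]-.061)<.015)&(X[:,2]>.13)]; print('nose z',q[:,2].min())
```

```text
nose z 0.16159038115304708
```

Request:
move_arm --rows '[{"translation":[-0.03,-0.03,0.3],"rot":[0,0,0],"hand":1},{"translation":[-0.04,-0.04,0.6],"rot":[0,0,0],"hand":1},{"translation":[-0.04,-0.04,0.9],"rot":[0,0,0],"hand":1},{"translation":[-0.04,-0.04,1.2],"rot":[0,0,0],"hand":1},{"translation":[-0.04,-0.04,1.5],"rot":[0,0,0],"hand":1},{"translation":[-0.04,-0.04,1.8],"rot":[0,0,0],"hand":1},{"translation":[-0.04,-0.04,1.8],"rot":[0,0,0],"hand":1}]'

```text
t: 13.43
eef_pos: [0.5475, 0.0611, 0.1439]
ee_rot: [3.141, 0.001, -0.0]
force: [-0.3, -0.8, -3.3]
width: 0.0131
gripper_force: 45.0
```

Run:
```python
from h import *
s=arm.get_state(); print(s['t'],s['eef_pos'],s['ee_rot'],s['force'],s['width'],s['gripper_force'])
out=[]
for c in ('scene','side'):
    p,T=cam(c); im,d=arm.grab_frame(c)
    for l in ('long_bar','top_bush','knob_top','collar'):
        print(c,l,[(np.round(w(T,x['point']),4).tolist(),round(x['p'],2)) for x in arm.pinpoint(l,c)[:3]])
    u0=proj(p,T,np.array([.58,.0617,.11])).astype(int); X=np.array([[atd(p,T,(a,b),d[b,a]) for a in range(u0[0]-45,u0[0]+45)] for b in range(u0[1]-60,u0[1]+30)]).reshape(-1,3)
    q=X[(abs(X[:,0]-.60)<.012)&(abs(X[:,1]-.062)<.012)&(X[:,2]>.09)&(X[:,2]<.13)]; print('arm top',np.median(q[:,2]) if len(q) else None)
    q=X[(np.hypot(X[:,0]-.5477,X[:,1]-.062)<.0095)&(X[:,2]>.12)]; print('bar z',q[:,2].min(),q[:,2].max())
    x0,y0=u0[0]-60,u0[1]-70; out.append(cv2.resize(im[y0:y0+140,x0:x0+100],None,fx=4,fy=4,interpolation=3))
save('end',np.hstack(out))
```

```text
13.4333 [0.5475227  0.06108972 0.14393872] [ 3.14124408e+00  9.46575841e-04 -1.99633949e-04] [-0.29569034 -0.78162992 -3.26897352] 0.013149321467100543 44.99642372131348
scene long_bar []
scene top_bush [([0.5457, 0.0637, 0.1138], 0.86)]
scene knob_top [([0.6331, 0.0626, 0.1328], 0.82)]
scene collar [([0.4234, 0.0686, 0.0027], 0.94), ([0.4206, 0.0047, -0.0019], 0.58), ([0.5409, 0.0618, 0.0671], 0.54)]
arm top 0.1100046797178521
bar z 0.12033771065219673 0.20208090638598447
side long_bar [([0.6367, 0.0587, 0.1321], 0.35)]
side top_bush [([0.5516, 0.0596, 0.117], 0.71), ([0.713, 0.3018, 0.001], 0.4)]
side knob_top [([0.6344, 0.0592, 0.1307], 0.64)]
side collar [([0.5951, 0.4833, -0.0018], 0.71), ([0.4247, 0.0672, -0.0025], 0.62), ([0.5487, 0.0606, 0.0586], 0.5)]
arm top 0.10932116365832195
bar z 0.12044910303163014 0.16133022778642048
```

View pics/end.png

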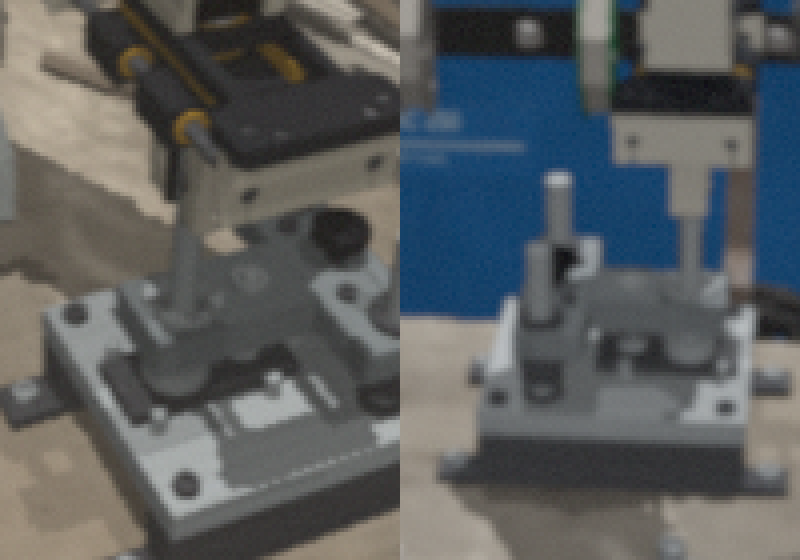

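The scene crop (left) shows the bar entering the bush at (180,318) and the arm down. The side crop (right) shows the bar upright at (690,250) with the fingers above everything. The wrist force equals the bar's free weight, so nothing blocks it. The nose is at about 18 mm.

```bash
python3 -c "
from h import *
s=arm.get_state();print(s['eef_pos'],s['force'],s['width']);print(arm.job_done())"
```

```text
[0.5479352  0.06126976 0.14481824] [ 0.07220353  0.25416259 -2.29514273] 0.013444941240477442
the job is handed in; nothing more can be done
None
```

The job is handed in (no verdict was returned): the bush arm is down on its stop, and the long bar is held upright through all four bores with its nose about 18 mm above the table, worked out from the gripper height since the cameras can't see it there.

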